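Find the unlatched oiling cover and push it open

ROBOT

A 7-joint arm with a two-finger parallel gripper is mounted at the origin on the work surface. World frame = base frame: x ahead of the robot, y to its left, z up, the work surface at z = 0. Lengths are in m, angles in rad, forces in N, time in s.
With the tool pointing down it reaches from about 0.4 to 0.75 m from the base axis. Payload 19.5 kg.
Tool frame: the origin (TCP) lies on the centre line of the jaws, within the pads' length; the fingertips stand 8 mm ahead of it and the grasp point (between the pads) lies 11 mm behind it; z points along the fingers, x is the direction in which the jaws open and shut, and the axes are right-handed (so a half turn about z gives the same grasp; the last joint's range is limited). The gripper opens to 85 mm and grips with 20 to 120 N. Pads are 22 mm wide; open, the fingers measure 114 mm over their backs; the gripper's body (76 mm by 85 mm) begins 54 mm behind the grasp point. The pads swing forward as they close: fully open they stand 13 mm farther back than shut.
Start: joints at [-1.387, 0.707, -0.028, 1.485, 0.022, 0.951, -0.075], TCP at [0.129, 0.56, 0.239] pointing down, gripper open.
Joint ranges: [-2.71, 2.71], [-0.32, 2.16], [-1.57, 1.52], [0, 2.45], [-1.46, 4.6], [0, 2.02], [-2.83, 2.83]. Speed limits (rad/s): [1.89, 1.89, 2.57, 2.57, 3.01, 3.01, 3.01].

INTERFACE

Orientations are given as a rotation vector (axis times angle).
In Python, from workcell import manip gives the robot as it stands.
- The arm moves only by the tool apply_moves, never from a script. Its argument "motion" is one flat list of numbers, 7 for each row, row after row: the opening in per cent of the stroke, from 0 (shut) to 100 (fully open), then the shift along the tool's x, y, z in cm, then the turn, a rotation vector about the tool's x, y, z in degrees. A call has 1 to 12 rows; each row is the pose to reach, as a shift and turn from the pose commanded when the call began, along the tool's axes at that moment; what a row does not reach only later rows make up. A row lasts 1/8 s, in which the tool goes at most 62.5 mm and 10.7 degrees, less where a joint would pass 70% of its speed; a pose out of reach is approached as far as the arm can. A call with a gripper value outside its range is refused whole. The fingers move at their own pace and stop on an object; "grip_force" is the grip in N (left out, the last holds). Time passes only in rows, so rows that repeat a pose let the fingers close. It gives the time, the measured TCP pose, the force and the opening at its end, in the units of the state.
- manip.get_state(): the state, without advancing time (a new reading comes with each control period).
- manip.snapshot(name): name is "scene" or "side" or "wrist"; returns the picture (480x640x3 uint8, red, green, blue); there is no depth.
- manip.calibration(name): a dict with "vfov" (degrees; the focal length in pixels is half the picture's height over the tangent of half this angle, whatever the lens; pixels are square), "cx", "cy" (the principal point, pixels), "extrinsics" (4x4, takes a point from camera to world coordinates); the wrist camera has in their place "hand_eye" (4x4, takes a point from camera to tool coordinates, whose origin is the TCP and whose axes are the tool frame's). Camera axes: x right, y down, z forward; pixel columns grow to the right and rows downward; lengths in m; the calibration is good to about 2 mm. A picture is of the moment at which its call begins: read the wrist's pose just before it. calibration takes no time and is no camera call.
- manip.sign_off(): hands the job in, once; it reports no verdict.
The state is a dict: "clock": time; "joints": joint angles; "qd": joint speeds; "joint_efforts": joint torques, N m; "eef_pos": TCP position; "tool_rot": TCP orientation; "contact_force": force on the tool from outside, world axes, zero at the start; "ft_torque": the same for the moment, N m; "opening": finger opening in m.
Only numpy, scipy, OpenCV 4.12 (cv2) and the standard library are available. Lean on these libraries where they do the work, as an engineer would, in place of code of your own. Each camera call takes 0.05 s, during which the arm holds its last target.

TASK

The four identical steel oiling covers in the green machine's bed look shut, but one of them has been unlatched for oiling: press the ribbed rear ends down one after another with a fingertip until you find the cover that rocks, then push its raised front edge up and back until the cover stands upright, open by itself, and take your hand away. Do it by touch alone, forcing nothing; leave the other covers shut, and neither pick up nor shift the wrench, the tin and the small parts on the bed.

Things in the scene. Friction and masses are not known exactly. Their poses are not given: they have to be found in the camera images.
- machine: Green strap-edging machine, fixed; its place and yaw (up to 0.2 rad) vary. Flat bed 95 mm above the bench, 250 mm deep (x), 710 long (y); drive head 77 mm higher at its +y end. Origin on the bench top, below the covers' common pivot line, midway along their row; z up, y along the row, x towards the covers' rear edges, away from the robot. More than 70 N on machine or covers is forcing it.
- cover_a (a joint): Angle (rad) of the cover that is first from the machine's +y end, next to the drive head (machine y = +156 mm): 0 shut and flush, growing as its rear end goes down and its front edge comes up, 1.57 upright, stop at 1.92. The four covers are alike: steel plates 100 mm (x) by 84 mm (y), 4 mm thick, on a cross pin along y, 60 mm behind the front edge and 40 mm ahead of the rear edge.
- cover_a_rear (a point): Where cover a is pressed: on its top face, middle of its ribbed rear part, 24 mm behind the pivot line, 16 mm ahead of the rear edge. Moves with the cover; x towards the rear edge, y along the pivot, z out of the top face. The covers lie 104 mm from one to the next, each flush over a pocket 56 mm deep, 107 by 88 mm at the mouth.
- cover_a_front (a point): Middle of cover a's front edge, on its top face, 60 mm ahead of the pivot line. Moves with the cover; same axes.
- cover_b (a joint): Angle (rad) of the cover that is second from that end (machine y = +52 mm): 0 shut and flush, growing as its rear end goes down and its front edge comes up, 1.57 upright, stop at 1.92. The unlatched cover turns stiffly (3 to 10 N pressed at its rear part) and stays at whatever angle it is left.
- cover_b_rear (a point): Where cover b is pressed: on its top face, middle of its ribbed rear part, 24 mm behind the pivot line, 16 mm ahead of the rear edge. Moves with the cover; x towards the rear edge, y along the pivot, z out of the top face. A fingertip can follow the rear end down into its pocket.
- cover_b_front (a point): Middle of cover b's front edge, on its top face, 60 mm ahead of the pivot line. Moves with the cover; same axes.
- cover_c (a joint): Angle (rad) of the cover that is third from that end (machine y = -52 mm): 0 shut and flush, growing as its rear end goes down and its front edge comes up, 1.57 upright, stop at 1.92. A latched cover is held by a hidden catch under its rear end and gives only 0.02 to 0.05 rad. Which one is unlatched changes from run to run and cannot be seen.
- cover_c_rear (a point): Where cover c is pressed: on its top face, middle of its ribbed rear part, 24 mm behind the pivot line, 16 mm ahead of the rear edge. Moves with the cover; x towards the rear edge, y along the pivot, z out of the top face. The bed behind the covers is 91 mm deep.
- cover_c_front (a point): Middle of cover c's front edge, on its top face, 60 mm ahead of the pivot line. Moves with the cover; same axes.
- cover_d (a joint): Angle (rad) of the cover that is fourth, next to the outfeed roller (machine y = -156 mm): 0 shut and flush, growing as its rear end goes down and its front edge comes up, 1.57 upright, stop at 1.92. Pressing the front part of a cover moves none of them; an unlatched one yields only at its rear part. Its raised edge is best pushed up and back round the pivot; a level push may bind.
- cover_d_rear (a point): Where cover d is pressed: on its top face, middle of its ribbed rear part, 24 mm behind the pivot line, 16 mm ahead of the rear edge. Moves with the cover; x towards the rear edge, y along the pivot, z out of the top face. The bed in front of the covers is 52 mm deep.
- cover_d_front (a point): Middle of cover d's front edge, on its top face, 60 mm ahead of the pivot line. Moves with the cover; same axes.
- wrench: Wrench 170 mm long lying along the rear strip of the bed, behind the covers. To be left alone.
- tin: Aluminium tin, 56 mm across and 26 mm high, on the rear strip of the bed behind cover a. To be left alone. Origin: centre of its underside.
- collar: Brass collar, 28 mm across and 16 mm high, on the bed's front strip between covers b and c. To be left alone. Origin: centre of its underside.
- bush: Steel bush, 22 mm across and 20 mm high, on the bed's front strip between covers a and b. To be left alone. Origin: centre of its underside.
- bolt: Dark bolt standing on its head, 23 mm across and 31 mm high, on the bed's front strip between covers c and d. To be left alone. Origin: centre of its underside.

How it is judged:
On the way, in this order (a step that is already met when the one before it is completed fails the run):
1. the unlatched cover has been rocked: pressed at its rear end so that its front edge rises (((value of joint cover_a above 0.2 rad and value of joint each of cover_b, cover_c, cover_d below 0.12 rad) or (value of joint cover_b above 0.2 rad and value of joint each of cover_a, cover_c, cover_d below 0.12 rad) or (value of joint cover_c above 0.2 rad and value of joint each of cover_a, cover_b, cover_d below 0.12 rad) or (value of joint cover_d above 0.2 rad and value of joint each of cover_a, cover_b, cover_c below 0.12 rad))), for 0.1 s.
2. that cover has been pushed up to stand open (((value of joint cover_a above 1.4 rad and value of joint each of cover_b, cover_c, cover_d below 0.12 rad) or (value of joint cover_b above 1.4 rad and value of joint each of cover_a, cover_c, cover_d below 0.12 rad) or (value of joint cover_c above 1.4 rad and value of joint each of cover_a, cover_b, cover_d below 0.12 rad) or (value of joint cover_d above 1.4 rad and value of joint each of cover_a, cover_b, cover_c below 0.12 rad))), for 0.2 s.
At the end, for the whole second after the job is handed in: The unlatched cover stands open by itself and at rest, turned at least 1.40 rad (80 degrees) from shut, and the other three covers are shut (less than 0.12 rad) ((((value of joint cover_a above 1.4 rad and value of joint each of cover_b, cover_c, cover_d below 0.12 rad) and velocity of joint cover_a between -0.05 and 0.05 rad/s) or ((value of joint cover_b above 1.4 rad and value of joint each of cover_a, cover_c, cover_d below 0.12 rad) and velocity of joint cover_b between -0.05 and 0.05 rad/s) or ((value of joint cover_c above 1.4 rad and value of joint each of cover_a, cover_b, cover_d below 0.12 rad) and velocity of joint cover_c between -0.05 and 0.05 rad/s) or ((value of joint cover_d above 1.4 rad and value of joint each of cover_a, cover_b, cover_c below 0.12 rad) and velocity of joint cover_d between -0.05 and 0.05 rad/s))); the robot touches nothing.
It fails at once if the machine or a cover is forced: the fingers press on it with more than 70 N (contact force between the fingers and machine above 70 N).
It fails at once if the wrench, tin, collar, bush or bolt on the bed is picked up or displaced by more than 25 mm (distance of any of wrench, tin, collar, bush, bolt from where it was at the start of the episode above 0.025 m).
It also fails if it takes over 61 s, if anything falls off the work surface, if the arm or the gripper's body presses on something with over 40 N, if the wrist force passes 120 N, or if a joint passes its speed limit or range.

## Working session

There is one attempt and no reset: what is moved stays moved. The work goes in short steps, Python scripts to look and compute and a tool call to move; the robot and the scene stay as the last step left them, time stands still between calls to the robot, and variables do not carry over. Pictures are saved under pics/ and viewed, and the job is handed in when it is done.

Besides the shell and the picture viewer there is one more tool, called in YAML: its name, and indented under it one key for each argument. apply_moves: Moves the arm, as the interface text tells. Its arguments: {"type":"object","properties":{"motion":{"type":"array","items":{"type":"number"}},"grip_force":{"type":"number"}},"required":["motion"]}

```bash
mkdir -p pics; python3 - <<'E'
from workcell import manip
import cv2
s=manip.get_state();print(s)
for n in("scene","side","wrist"):
    c=manip.calibration(n);print(n,c)
    cv2.imwrite(f"pics/{n}0.png",manip.snapshot(n)[:,:,::-1])
E
```

```text
{'clock': 0.0, 'joints': array([-1.38669612,  0.70709952, -0.02762062,  1.48497128,  0.02202341,
        0.95088368, -0.07551199]), 'qd': array([-3.55132330e-04,  7.87170677e-05, -2.54539409e-03,  5.51477134e-04,
        2.13523658e-03, -1.23355083e-03,  3.41192554e-04]), 'joint_efforts': array([ 1.17292225e-04, -8.83224249e+01,  1.23458527e+00, -2.36179429e+01,
        1.69181399e-02,  6.29183851e-03,  3.15919067e-05]), 'eef_pos': array([0.12868491, 0.56017039, 0.23883595]), 'tool_rot': array([ 2.45701757e+00,  1.95660052e+00, -1.25078687e-03]), 'contact_force': array([ 0.33913895, -0.39848632, -0.40615871]), 'ft_torque': array([-0.02721441,  0.03978715, -0.00694108]), 'opening': 0.0854969024085194}
scene {'vfov': 52.83221371750311, 'cx': 322.3270430037855, 'cy': 247.7022660066643, 'extrinsics': array([[-0.37193115,  0.57313835, -0.73019152,  1.05506184],
       [ 0.92823455,  0.22377466, -0.29716246,  0.22910812],
       [-0.00691684, -0.78831297, -0.61523558,  0.48655733],
       [ 0.        ,  0.        ,  0.        ,  1.        ]])}
side {'vfov': 51.5164153260225, 'cx': 306.6999224367704, 'cy': 237.2012415918547, 'extrinsics': array([[-0.80735625, -0.43182703,  0.40212101,  0.32791464],
       [-0.59002964,  0.59820092, -0.54223674,  0.40206943],
       [-0.00639668, -0.67504154, -0.73775199,  0.56532934],
       [ 0.        ,  0.        ,  0.        ,  1.        ]])}
wrist {'vfov': 63.245096173359755, 'cx': 323.54174821518075, 'cy': 237.75586356394427, 'hand_eye': array([[ 9.99999475e-01,  8.97511047e-04,  4.94797545e-04,
        -1.62578453e-03],
       [-9.96480577e-04,  9.64319187e-01,  2.64740462e-01,
        -6.72332238e-02],
       [-2.39535277e-04, -2.64740816e-01,  9.64319575e-01,
        -1.35761979e-01],
       [ 0.00000000e+00,  0.00000000e+00,  0.00000000e+00,
         1.00000000e+00]])}
```

View pics/scene0.png

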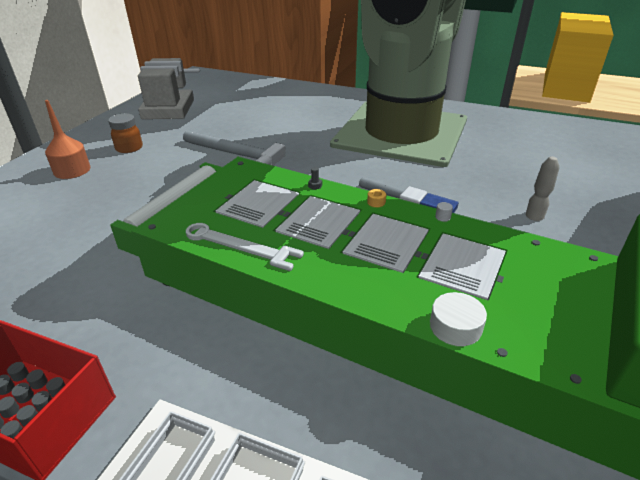

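View pics/side0.png

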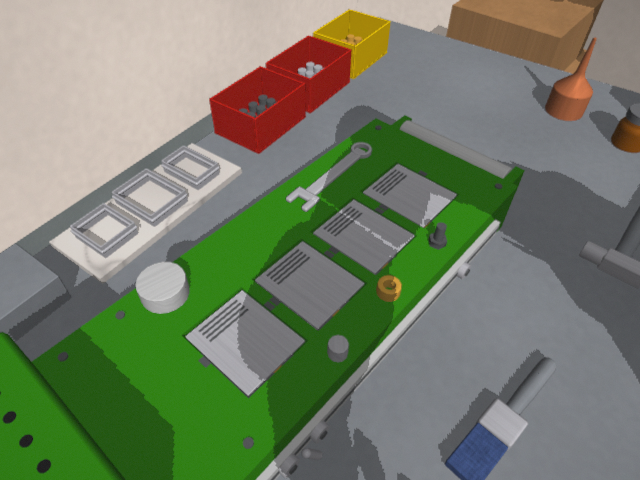

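View pics/wrist0.png

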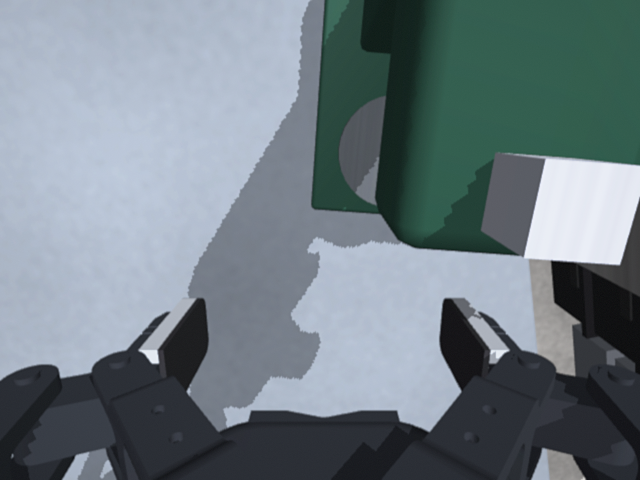

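The scene picture shows the covers from left to right as d (258,203), c (318,221), b (386,242) and a (463,265). The side picture has a at (245,340), b (310,284), c (364,236) and d (410,193). Next I'll measure the corners on the plane z = 0.095 in both views.

```bash
cat > h.py <<'E'
import numpy as np,cv2
from workcell import manip
def ray(n,uv):
    c=manip.calibration(n);f=240/np.tan(np.radians(c['vfov']/2));E=c['extrinsics']
    d=E[:3,:3]@np.array([(uv[0]-c['cx'])/f,(uv[1]-c['cy'])/f,1]);return E[:3,3],d
def onz(n,uv,z=.095):
    o,d=ray(n,uv);return o+d*(z-o[2])/d[2]
E
python3 - <<'E'
from h import *
seeds={'scene':dict(d=(258,203),c=(318,221),b=(386,242),a=(463,265)),'side':dict(a=(245,340),b=(310,284),c=(364,236),d=(410,193))}
out={}
for n in seeds:
    im=cv2.imread(f'pics/{n}0.png');hsv=cv2.cvtColor(im,cv2.COLOR_BGR2HSV)
    m=((hsv[...,1]<60)&(hsv[...,2]>60)).astype(np.uint8)*255
    m=cv2.morphologyEx(m,cv2.MORPH_CLOSE,np.ones((5,5)))
    m=cv2.morphologyEx(m,cv2.MORPH_OPEN,np.ones((9,9)))
    for k,p in seeds[n].items():
        _,L=cv2.connectedComponents(m);
        cs,_=cv2.findContours((L==L[p[1],p[0]]).astype(np.uint8),cv2.RETR_EXTERNAL,cv2.CHAIN_APPROX_NONE)
        c=max(cs,key=cv2.contourArea)
        q=np.array([onz(n,x[0])[:2] for x in c],np.float32)
        r=cv2.minAreaRect(q*1000);
        print(n,k,len(c),cv2.contourArea(c),np.round(r[0],1),np.round(r[1],1),round(r[2],1))
        out[n,k]=np.array(r[0])/1000
    P=[out[n,k] for k in 'abcd'];print([round(1000*np.linalg.norm(P[i]-P[i+1]),1) for i in range(3)],np.degrees(np.arctan2(*(P[0]-P[3])[::-1])))
E
```

```text
scene d 350 4455.0 [526.9 -41.2] [206.4 103.5] 83.7
scene c 350 4455.0 [526.9 -41.2] [206.4 103.5] 83.7
scene b 202 2890.0 [544.  112.7] [ 97.7 103.5] 83.6
scene a 336 5904.0 [597.6 212.4] [ 94.3 189. ] 85.4
[np.float64(113.1), np.float64(154.9), np.float64(0.0)] 74.42966012258336
side a 901 18300.5 [533.9  60. ] [412.5 103. ] 83.8Traceback (most recent call last):
  File "<stdin>", line 13, in <module>
  File "h.py", line 7, in onz
    o,d=ray(n,uv);return o+d*(z-o[2])/d[2]
        ~~~^^^^^^
  File "h.py", line 4, in ray
    c=manip.calibration(n);f=240/np.tan(np.radians(c['vfov']/2));E=c['extrinsics']
ValueError: time passes only in moves, steps and waits
```

```bash
cat > h.py <<'E'
import numpy as np,cv2,functools
from workcell import manip
cal=functools.lru_cache(None)(manip.calibration)
def ray(n,uv):
    c=cal(n);f=240/np.tan(np.radians(c['vfov']/2));E=c['extrinsics']
    d=E[:3,:3]@np.array([(uv[0]-c['cx'])/f,(uv[1]-c['cy'])/f,1]);return E[:3,3],d
def onz(n,uv,z=.095):
    o,d=ray(n,uv);return o+d*(z-o[2])/d[2]
E
python3 - <<'E'
from h import *
seeds={'scene':dict(d=(258,203),c=(318,221),b=(386,242),a=(463,265)),'side':dict(a=(245,340),b=(310,284),c=(364,236),d=(410,193))}
# rectify bed plane to a metric grid, 1 px=0.5mm, x 0.40..0.70, y -0.25..0.35
for n in seeds:
    im=cv2.imread(f'pics/{n}0.png');c=cal(n);f=240/np.tan(np.radians(c['vfov']/2));E=np.linalg.inv(c['extrinsics'])
    W=np.array([[.4,-.25],[.7,-.25],[.7,.35],[.4,.35]]);
    P=np.c_[W,np.full(4,.095)]@E[:3,:3].T+E[:3,3]
    uv=np.c_[P[:,0]/P[:,2]*f+c['cx'],P[:,1]/P[:,2]*f+c['cy']].astype(np.float32)
    H=cv2.getPerspectiveTransform(uv,np.float32([[0,1200],[0,1200],[0,0],[0,0]])) if 0 else cv2.getPerspectiveTransform(uv,((W-[.4,-.25])*2000).astype(np.float32))
    R=cv2.warpPerspective(im,H,(600,1200))
    hsv=cv2.cvtColor(R,cv2.COLOR_BGR2HSV)
    m=((hsv[...,1]<90)&(hsv[...,2]>50)).astype(np.uint8)*255
    m=cv2.morphologyEx(m,cv2.MORPH_CLOSE,np.ones((9,9)))
    m=cv2.morphologyEx(m,cv2.MORPH_OPEN,np.ones((61,61)))
    cs,_=cv2.findContours(m,cv2.RETR_EXTERNAL,cv2.CHAIN_APPROX_NONE)
    for q in cs:
        r=cv2.minAreaRect(q)
        if cv2.contourArea(q)<8000: continue
        print(n,np.round(np.array(r[0])/2+[400,-250],1),np.round(np.array(r[1])/2,1),round(r[2],1))
        cv2.drawContours(R,[cv2.boxPoints(r).astype(int)],-1,(0,0,255),2)
    cv2.imwrite(f'pics/rect_{n}.png',cv2.resize(cv2.rotate(R,cv2.ROTATE_90_CLOCKWISE),(800,400)))
E
```

```text
scene [651.5 226.2] [56.5 76. ] 90.0
scene [430.5 268.5] [ 61. 162.] -0.0
scene [556.8 216.4] [ 88.1 108.2] 86.7
scene [544.2 113.7] [ 88.5 105.2] 85.2
scene [532.6  10.8] [ 89.8 105.5] 83.9
scene [417.8  48.5] [178.   35.5] 90.0
scene [521.2 -92.8] [ 89.5 106. ] 85.2
scene [ 547. -227.] [180.  46.] 0.0
scene [ 421.2 -223. ] [54.  42.5] 90.0
side [671.2 216.5] [56.5 63. ] 0.0
side [550.9 215.9] [ 89.2 103.3] 84.1
side [539.7 112. ] [ 88.8 103.6] 86.2
side [421.7 146. ] [ 43.5 292. ] 0.0
side [528.7   8.6] [ 89.9 103.2] 85.5
side [517.4 -94.9] [ 89.  103.3] 86.9
side [658.8 -79.8] [340.5  81.5] 90.0
side [ 513.2 -226.5] [ 47.  185.5] 90.0
```

View pics/rect_side.png

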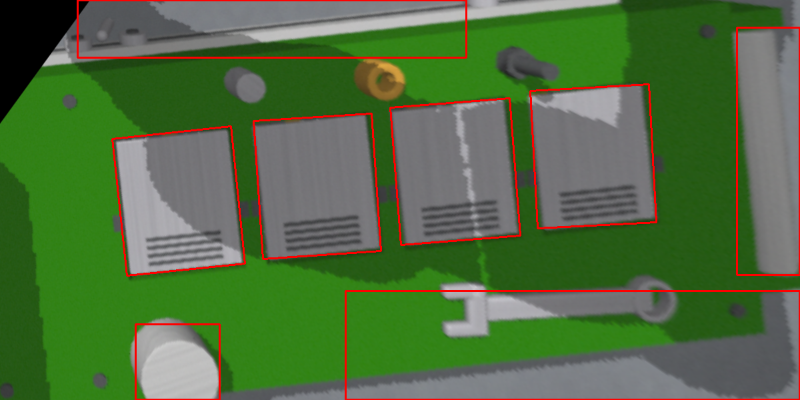

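View pics/rect_scene.png

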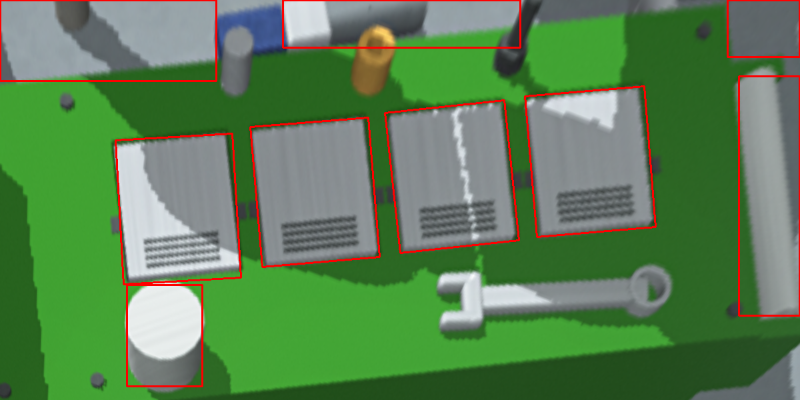

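Both views agree within about 5 mm. The plates come out about 89 x 103 mm, the spacing is 104 mm, and the yaw is about -6.3°. I'll use the averages and compute the first move.

```bash
cat >> h.py <<'E'
from scipy.spatial.transform import Rotation as Ro
C=dict(a=(.5535,.2161),b=(.542,.1128),c=(.5307,.0097),d=(.5193,-.0939))
yaw=np.radians(-6.3); MX=np.array([np.cos(yaw),np.sin(yaw),0]);MY=np.array([-np.sin(yaw),np.cos(yaw),0])
def mp(k,x,z,y=0): # machine coords of cover k: x from pivot, z above bench
    return np.array([*C[k],0])+MX*(x+.010)+MY*y+[0,0,z]
RT=Ro.from_matrix(np.c_[MY,MX,[0,0,-1]])
def st():
    s=manip.get_state();print('t',round(s['clock'],2),'p',np.round(s['eef_pos']*1000,1),'F',np.round(s['contact_force'],1),'op',round(s['opening'],4));return s
def go(p,R=RT,p0=None,R0=None):
    s=manip.get_state()
    p0=s['eef_pos'] if p0 is None else p0; R0=Ro.from_rotvec(s['tool_rot']) if R0 is None else R0
    print('shift cm',np.round(R0.inv().apply(p-p0)*100,2),'turn',np.round((R0.inv()*R).as_rotvec(degrees=True),2))
E
python3 -c "
from h import *
st()
go(mp('a',.024,.20)); go(mp('a',.024,.120)); print(mp('a',.024,.12))"
```

```text
t 0.15 p [128.7 560.2 238.9] F [-1.3 -0.3  0.3] op 0.0854
shift cm [-23.63  52.48   3.91] turn [-0.    0.04 -6.64]
shift cm [-23.62  52.48  11.91] turn [-0.    0.04 -6.64]
[0.58729467 0.21236903 0.12      ]
```

apply_moves:
  motion: [0, -2.4, 5.2, 0, 0, 0, -1, 0, -4.7, 10.5, 0, 0, 0, -2, 0, -7.1, 15.7, 0, 0, 0, -3, 0, -9.4, 21, 0, 0, 0, -4, 0, -11.8, 26.2, 0, 0, 0, -5, 0, -14.2, 31.5, 0, 0, 0, -6, 0, -16.5, 36.7, 0, 0, 0, -6.6, 0, -18.9, 42, 0, 0, 0, -6.6, 0, -21.3, 47.2, 0, 0, 0, -6.6, 0, -23.6, 52.5, 2, 0, 0, -6.6, 0, -23.6, 52.5, 6, 0, 0, -6.6, 0, -23.6, 52.5, 10, 0, 0, -6.6]
  grip_force: 40

```text
clock: 1.65
eef_pos: [0.5877, 0.2123, 0.1378]
tool_rot: [-2.342, -2.094, 0.0]
contact_force: [0.8, 1.0, -0.5]
opening: 0.0001
```

```bash
python3 -c "
from h import *
s=st();go(mp('a',.024,.108))
cv2.imwrite('pics/w1.png',manip.snapshot('wrist')[:,:,::-1]);cv2.imwrite('pics/s1.png',manip.snapshot('side')[:,:,::-1])"
```

```text
t 1.65 p [587.7 212.3 137.8] F [ 0.8  1.  -0.5] op 0.0001
shift cm [ 0.01 -0.04  2.98] turn [-0.02  0.   -0.09]
```

View pics/w1.png

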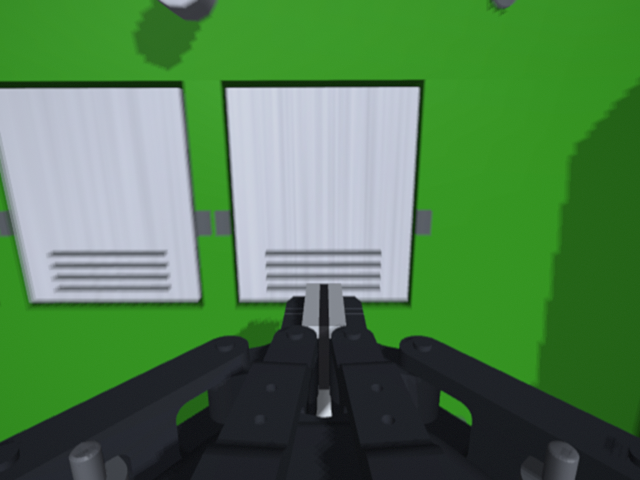

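View pics/s1.png

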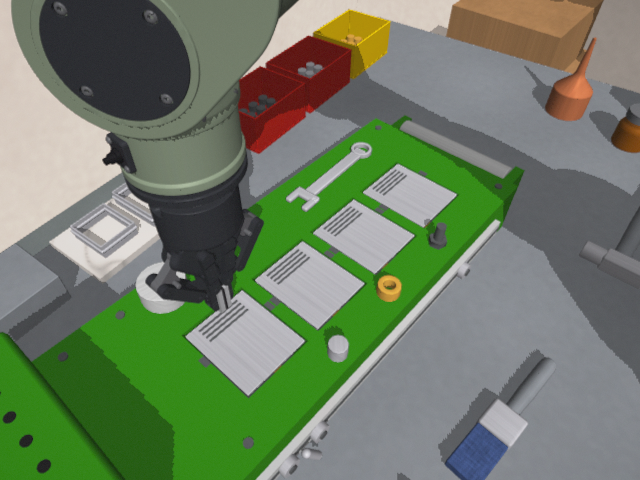

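The wrist picture shows cover a with corners at about (226,87), (422,83), (410,303) and (238,304), and the fingertip is in line with it. I'll check the estimate with these corners.

```bash
python3 -c "
from h import *
s=st();c=cal('wrist');f=240/np.tan(np.radians(c['vfov']/2))
R=Ro.from_rotvec([-2.342,-2.094,0]).as_matrix()
T=c['hand_eye']
q=[]
for uv in [(226,87),(422,83),(410,303),(238,304)]:
    d=R@T[:3,:3]@[(uv[0]-c['cx'])/f,(uv[1]-c['cy'])/f,1];o=np.array([.5877,.2123,.1378])+R@T[:3,3]
    p=o+d*(.095-o[2])/d[2];q.append(p);print(p)
q=np.array(q);print(q.mean(0),[np.linalg.norm(q[i]-q[i-1]) for i in range(4)])
"
```

```text
t 1.75 p [585.9 212.1 135.7] F [-0.4  0.1  0.6] op 0.0005
[0.49789589 0.17864478 0.095     ]
[0.50558375 0.26237274 0.095     ]
[0.60749613 0.25192695 0.095     ]
[0.59855853 0.16671387 0.095     ]
[0.55238358 0.21491458 0.095     ] [np.float64(0.10136721729414955), np.float64(0.08408016789089744), np.float64(0.10244631545555055), np.float64(0.08568051126718788)]
```

apply_moves:
  motion: [0, 0, 0, 1.2, 0, 0, 0, 0, 0, 0, 2.2, 0, 0, 0, 0, 0, 0, 2.4, 0, 0, 0, 0, 0, 0, 2.4, 0, 0, 0]

```text
clock: 2.25
eef_pos: [0.5877, 0.2129, 0.1157]
tool_rot: [2.341, 2.095, 0.001]
contact_force: [0.9, -0.1, -0.2]
opening: -0.0001
```

apply_moves:
  motion: [0, 0, 0, 0.6, 0, 0, 0, 0, 0, 0, 0.9, 0, 0, 0, 0, 0, 0, 1.0, 0, 0, 0, 0, 0, 0, 1.0, 0, 0, 0]

```text
clock: 2.75
eef_pos: [0.5875, 0.2128, 0.1053]
tool_rot: [2.341, 2.095, -0.0]
contact_force: [0.9, 0.5, 0.7]
opening: 0.0001
```

apply_moves:
  motion: [0, 0, 0, 0.1, 0, 0, 0, 0, 0, 0, 0.2, 0, 0, 0, 0, 0, 0, 0.25, 0, 0, 0, 0, 0, 0, 0.25, 0, 0, 0]

```text
clock: 3.25
eef_pos: [0.5876, 0.2128, 0.1029]
tool_rot: [2.341, 2.095, 0.0]
contact_force: [-0.7, 0.1, 2.9]
opening: 0.0001
```

Contact should be close, so I'll go on in 1 mm steps.

apply_moves:
  motion: [0, 0, 0, 0.1, 0, 0, 0, 0, 0, 0, 0.15, 0, 0, 0, 0, 0, 0, 0.15, 0, 0, 0]

```text
clock: 3.62
eef_pos: [0.5877, 0.2128, 0.1013]
tool_rot: [2.341, 2.095, 0.0]
contact_force: [1.2, -1.0, 4.0]
opening: -0.0002
```

apply_moves:
  motion: [0, 0, 0, 0.1, 0, 0, 0, 0, 0, 0, 0.15, 0, 0, 0, 0, 0, 0, 0.15, 0, 0, 0]

```text
clock: 4.0
eef_pos: [0.5876, 0.2128, 0.0998]
tool_rot: [2.341, 2.095, 0.0]
contact_force: [0.9, -0.6, 2.8]
opening: -0.0
```

It yields steadily at 3–4 N, so cover a looks like the loose one. I'll keep pressing gently.

apply_moves:
  motion: [0, 0, 0, 0.15, 0, 0, 0, 0, 0, 0, 0.3, 0, 0, 0, 0, 0, 0, 0.3, 0, 0, 0]

```text
clock: 4.38
eef_pos: [0.5873, 0.2128, 0.0966]
tool_rot: [-2.341, -2.095, 0.001]
contact_force: [-0.6, -0.4, 2.1]
opening: 0.0002
```

```bash
python3 -c "
from h import *
s=st();
cv2.imwrite('pics/s2.png',manip.snapshot('side')[:,:,::-1])"
```

```text
t 4.38 p [587.3 212.8  96.6] F [-0.6 -0.4  2.1] op 0.0002
```

View pics/s2.png

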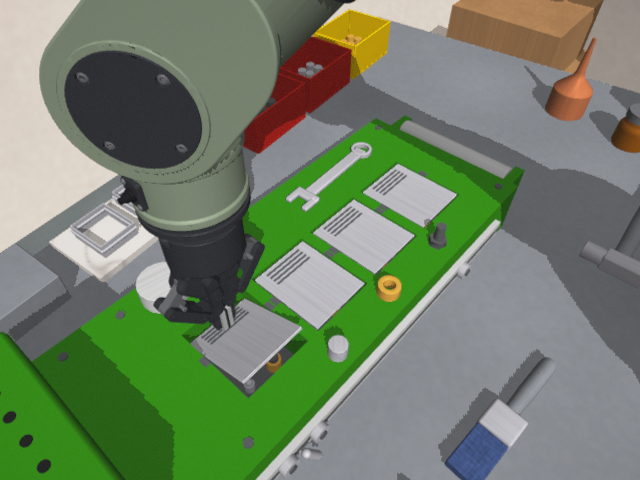

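Cover a has tilted: its front edge is raised at about (250,380) and the pocket shows beneath it. I'll press further.

apply_moves:
  motion: [0, 0, 0, 0.25, 0, 0, 0, 0, 0, 0, 0.5, 0, 0, 0, 0, 0, 0, 0.75, 0, 0, 0, 0, 0, 0, 0.8, 0, 0, 0]

```text
clock: 4.92
eef_pos: [0.5876, 0.2128, 0.0887]
tool_rot: [2.341, 2.095, 0.0]
contact_force: [0.4, 0.0, 4.9]
opening: -0.0
```

apply_moves:
  motion: [0, 0, 0, 0.25, 0, 0, 0, 0, 0, 0, 0.5, 0, 0, 0, 0, 0, 0, 0.75, 0, 0, 0, 0, 0, 0, 0.8, 0, 0, 0]

```text
clock: 5.42
eef_pos: [0.5875, 0.2127, 0.0805]
tool_rot: [-2.341, -2.095, 0.001]
contact_force: [1.5, -0.3, 3.6]
opening: 0.0001
```

```bash
python3 -c "
from h import *
s=st();
cv2.imwrite('pics/s3.png',manip.snapshot('side')[:,:,::-1])"
```

```text
t 5.42 p [587.5 212.7  80.5] F [ 1.5 -0.3  3.6] op 0.0001
```

View pics/s3.png

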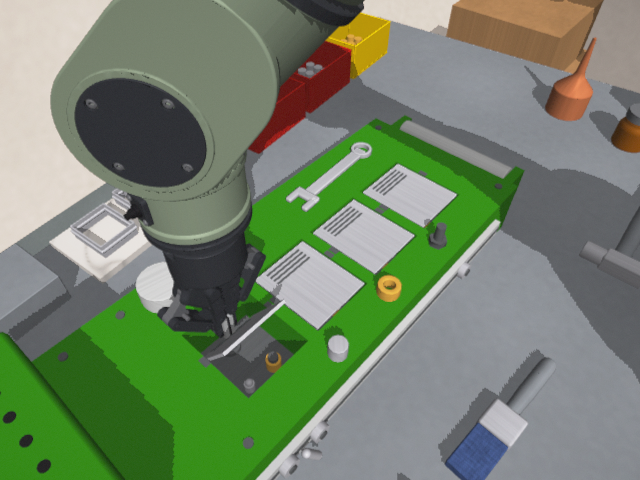

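apply_moves:
  motion: [0, 0, 0, -2, 0, 0, 0, 0, 0, 0, -6, 0, 0, 0, 0, 0, 0, -12, 0, 0, 0, 0, 0, -5, -12, 0, 0, 0, 0, 0, -10.5, -12, 0, 0, 0, 0, 0, -10.5, -12, 0, 0, 0]

```text
clock: 6.22
eef_pos: [0.4797, 0.2249, 0.2011]
tool_rot: [-2.337, -2.098, 0.004]
contact_force: [0.7, -0.2, 0.5]
opening: 0.0001
```

```bash
python3 -c "
from h import *
s=st();
cv2.imwrite('pics/s4.png',manip.snapshot('side')[:,:,::-1])
cv2.imwrite('pics/c4.png',manip.snapshot('scene')[:,:,::-1])
go(mp('a',-.075,.135));go(mp('a',-.040,.14));go(mp('a',-.015,.148))"
```

```text
t 6.22 p [479.7 224.9 201.1] F [ 0.7 -0.2  0.5] op 0.0001
shift cm [-0.07  0.56  6.6 ] turn [ 0.02  0.01 -0.02]
shift cm [-0.07  4.06  6.1 ] turn [ 0.02  0.01 -0.02]
shift cm [-0.06  6.56  5.3 ] turn [ 0.02  0.01 -0.02]
```

View pics/s4.png

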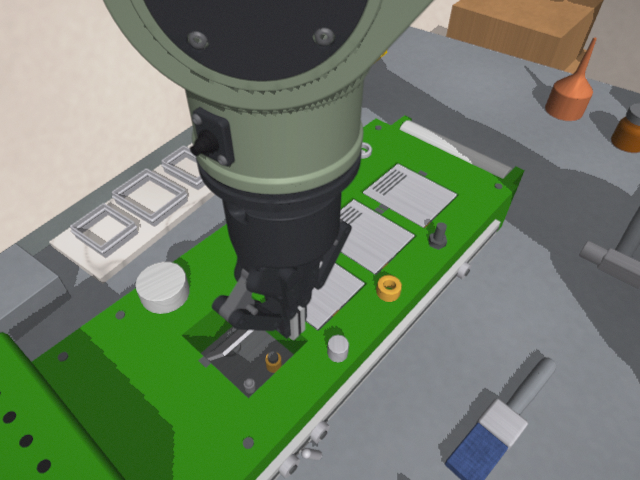

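View pics/c4.png

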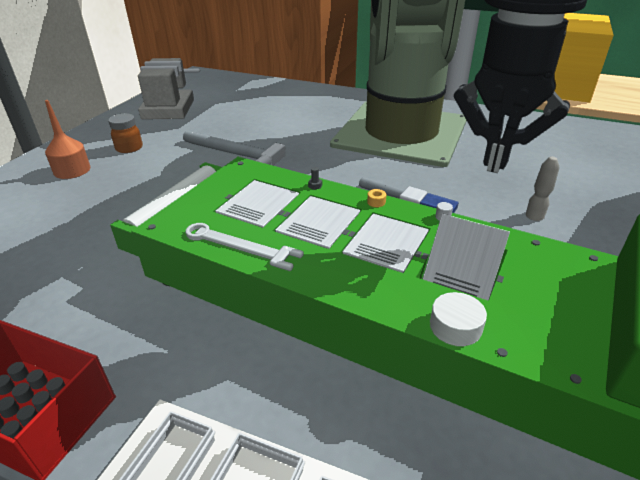

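Cover a stays up on its own, with its front edge at about (478,220) in the scene picture. The fingers are in front of it, clear of the bush. Next I'll lower and push back.

apply_moves:
  motion: [0, 0, 0, 2.5, 0, 0, 0, 0, 0, 0, 5, 0, 0, 0, 0, 0, 0, 6.6, 0, 0, 0, 0, 0, 0.5, 6.6, 0, 0, 0, 0, 0, 1.2, 6.6, 0, 0, 0, 0, 0, 1.8, 6.6, 0, 0, 0, 0, 0, 2.2, 6.6, 0, 0, 0]

```text
clock: 7.2
eef_pos: [0.5057, 0.2219, 0.1351]
tool_rot: [2.341, 2.095, 0.001]
contact_force: [0.1, 0.4, 0.5]
opening: -0.0004
```

apply_moves:
  motion: [0, 0, 0.4, 0, 0, 0, 0, 0, 0, 0.8, -0.1, 0, 0, 0, 0, 0, 1.2, -0.3, 0, 0, 0, 0, 0, 1.6, -0.5, 0, 0, 0]

```text
clock: 7.7
eef_pos: [0.521, 0.2202, 0.14]
tool_rot: [-2.341, -2.095, 0.001]
contact_force: [-2.9, 0.7, 1.9]
opening: -0.0
```

apply_moves:
  motion: [0, 0, 0.4, -0.2, 0, 0, 0, 0, 0, 0.8, -0.4, 0, 0, 0, 0, 0, 1.2, -0.6, 0, 0, 0, 0, 0, 1.2, -0.6, 0, 0, 0]

```text
clock: 8.2
eef_pos: [0.5333, 0.2188, 0.1458]
tool_rot: [2.341, 2.095, 0.0]
contact_force: [0.4, 0.4, -0.5]
opening: 0.0
```

apply_moves:
  motion: [0, 0, 0.4, -0.1, 0, 0, 0, 0, 0, 0.8, -0.2, 0, 0, 0, 0, 0, 1.2, -0.2, 0, 0, 0, 0, 0, 1.4, -0.2, 0, 0, 0]

```text
clock: 8.7
eef_pos: [0.5471, 0.2173, 0.1477]
tool_rot: [2.341, 2.095, -0.0]
contact_force: [-0.2, 0.8, 1.2]
opening: 0.0001
```

```bash
python3 -c "
from h import *
s=st();
cv2.imwrite('pics/s5.png',manip.snapshot('side')[:,:,::-1])
cv2.imwrite('pics/c5.png',manip.snapshot('scene')[:,:,::-1])"
```

```text
t 8.7 p [547.1 217.3 147.7] F [-0.2  0.8  1.2] op 0.0001
```

View pics/s5.png

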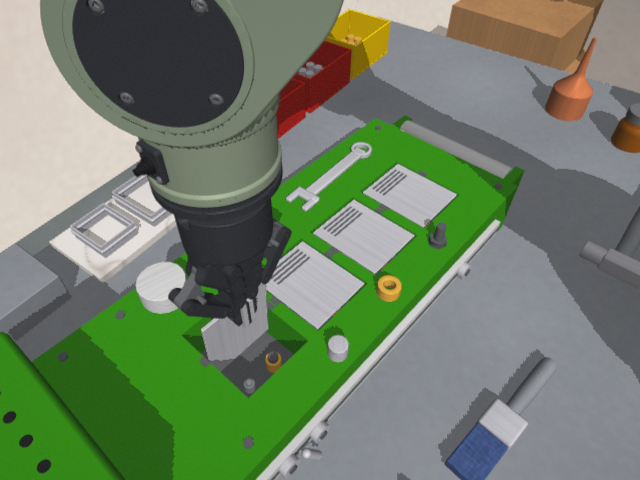

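View pics/c5.png

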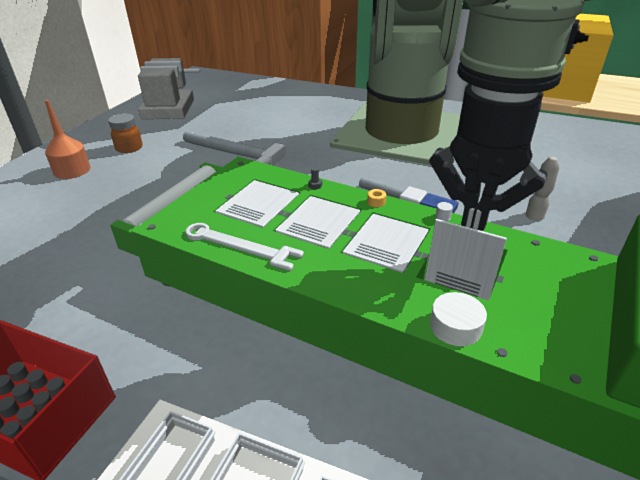

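Cover a is nearly upright. I'll push it about 11 mm further so it passes 1.57 rad by a margin (the stop is at 1.92), then withdraw.

apply_moves:
  motion: [0, 0, 0.4, 0, 0, 0, 0, 0, 0, 0.8, 0, 0, 0, 0, 0, 0, 1.1, 0, 0, 0, 0, 0, 0, 1.1, 0, 0, 0, 0]

```text
clock: 9.3
eef_pos: [0.558, 0.216, 0.1477]
tool_rot: [2.341, 2.095, 0.0]
contact_force: [0.8, 0.5, -0.0]
opening: -0.0004
```

apply_moves:
  motion: [0, 0, -1, 0, 0, 0, 0, 0, 0, -4, 0, 0, 0, 0, 0, 0, -9, 0, 0, 0, 0, 0, 0, -9, -5, 0, 0, 0, 0, 0, -9, -10, 0, 0, 0, 0, 0, -9, -10, 0, 0, 0]

```text
clock: 10.05
eef_pos: [0.4686, 0.2267, 0.2509]
tool_rot: [2.34, 2.095, 0.008]
contact_force: [0.5, -0.1, -1.3]
opening: 0.0004
```

```bash
python3 -c "
from h import *
s=st();
cv2.imwrite('pics/s6.png',manip.snapshot('side')[:,:,::-1])
cv2.imwrite('pics/c6.png',manip.snapshot('scene')[:,:,::-1])"
```

```text
t 10.05 p [468.6 226.7 250.9] F [ 0.5 -0.1 -1.3] op 0.0004
```

View pics/s6.png

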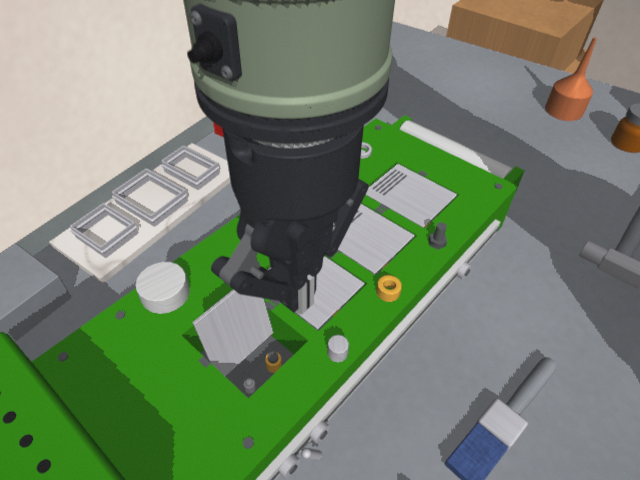

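View pics/c6.png

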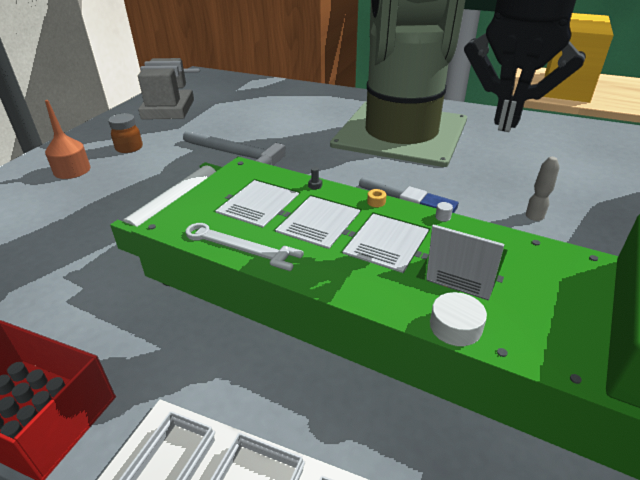

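The covers b, c and d look flush, and cover a's free edge runs from (432,227) to (503,243) in the scene picture. I'll triangulate its +y corner from (503,243) in the scene picture and (195,325) in the side picture to get the angle.

```bash
python3 -c "
from h import *
o1,d1=ray('scene',(503,243));o2,d2=ray('side',(195,325))
A=np.c_[d1,-d2];t=np.linalg.lstsq(A,o2-o1,rcond=None)[0]
p1=o1+t[0]*d1;p2=o2+t[1]*d2;print(p1,p2)
v=(p1+p2)/2-mp('a',0,.095);x,y,z=v@MX,v@MY,v[2];print(x,y,z,np.arctan2(z,-x))
g=lambda n:cv2.imread(n).astype(int)
"
```

```text
[0.57370816 0.25539775 0.15084774] [0.57357253 0.25476413 0.15099259]
0.0057411686852347045 0.04095561884678526 0.05592016282420842 1.6731051059870417
```

```bash
python3 -c "
from h import *
st();print(manip.sign_off())"
```

```text
t 10.15 p [467.8 226.1 247.9] F [-0.5  0.3  0.2] op 0.0004
the job is handed in; nothing more can be done
None
```

Cover a, next to the drive head, was the unlatched one. It now stands open by itself, and the job is handed in at 10.15 s of the 61 s allowed.

It was the first cover I pressed. Its rear end gave way steadily under about 3–5 N, and the pictures showed its front edge rising. I then pushed the raised edge up and back until the cover stood upright, and drew the arm clear.

**Last checks:**
- **Angle:** triangulating one corner of cover a gave about 1.67 rad. The two camera rays met within 1 mm, and the stop is at 1.92 rad. I measured this once, just before hand-in, and did not measure the cover's speed.
- **Other covers:** b, c and d look flush in the last pictures. I never pressed them.
- **Loose parts:** the wrench, tin, collar, bush and bolt look unmoved. I judged this by eye and did not measure their positions.
- **Forces:** the reading at the end of each move never exceeded about 5 N, and it was close to zero at hand-in with the gripper clear. Peaks within a move were not recorded.

**Disagreement:** the two fixed cameras placed the covers 3–5 mm apart, so I used the average. A wrist picture of cover a agreed with that average within 2 mm.

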